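# Switch on the tube warmer's loaded wells

## Robot

A 6-joint arm with a two-finger parallel gripper is mounted at the origin on a cart in front of the work surface, level with it; the furniture and walls round the work are solid. World frame = base frame: x ahead of the robot, y to its left, z up, the work surface at z = 0. Lengths are in m, angles in rad, forces in N, time in s.
With the tool pointing down it reaches from about 0.375 to 0.825 m from the base axis. Payload 5.5 kg.
Tool frame: the origin (TCP) lies at the very end of the fingers, on their centre line; the grasp point (between the pads) lies 19 mm behind it; x points along the fingers, z is the direction in which the jaws open and shut, and the axes are right-handed (so a half turn about x gives the same grasp; the last joint's range is limited). The gripper opens to 85 mm and grips with 20 to 120 N. Pads are 22 mm wide; open, the fingers measure 114 mm over their backs; the gripper's body (76 mm by 85 mm) begins 54 mm behind the grasp point. The pads swing forward as they close: fully open they stand 13 mm farther back than shut.
Start: joints at [1.143, 0.314, -0.047, 1.21, 0, 1.571], TCP at [0.249, 0.546, 0.206] pointing down, gripper open.
Joint ranges: [-2.67, 2.67], [-0.69, 1.73], [-1.03, 1.25], [-2.08, 2.16], [-1.42, 1.45], [-3.14, 3.14]. Speed limits (rad/s): [2.39, 2.39, 3.01, 3.14, 3.14, 3.14].

## Interface

Orientations are given as a rotation vector (axis times angle).
In Python, from cell import monitor, viewer, arm gives the robot as it stands. The module is installed in compiled form; this text tells all that it offers.
- The arm moves only by the tool drive_tool, never from a script. Its argument "series" is a list of rows, each an object of numbers: "tx", "ty", "tz": the shift along the tool's x, y, z in cm; "rx", "ry", "rz": the turn, a rotation vector about the tool's x, y, z in rad; "jaw": the finger opening in cm, from 0 to 8.54. A call has 1 to 5 rows; each row shifts and turns the pose as measured when the row begins, along the tool's axes as they then stand; what a row does not reach is not made up. A row lasts 1/8 s, in which the tool goes at most 62.5 mm and 10.7 degrees, less where a joint would pass 70% of its speed; a pose out of reach is approached as far as the arm can. A call with a gripper value outside its range is refused whole. The fingers move at their own pace and stop on an object; "force" is the grip in N (left out, the last holds). Time passes only in rows, so rows that do not move let the fingers close. It gives the time, the measured TCP pose, the force and the opening at its end, in the units of the state.
- monitor.read_state(): the state, without advancing time (a new reading comes with each control period).
- viewer.snapshot(name): name is "scene" or "top" or "wrist"; returns the picture (384x512x3 uint8, blue, green, red); there is no depth.
- viewer.get_calibration(name): a dict with "fx", "fy", "cx", "cy" (pixels), "pose" (4x4, takes a point from camera to world coordinates); the wrist camera has in their place "hand_eye" (4x4, takes a point from camera to tool coordinates, whose origin is the TCP and whose axes are the tool frame's). Camera axes: x right, y down, z forward; pixel columns grow to the right and rows downward; lengths in m; the calibration is good to about 2 mm. A picture is of the moment at which its call begins: read the wrist's pose just before it. get_calibration takes no time and is no camera call.
- arm.close_job(): hands the job in, once; it reports no verdict.
The state is a dict: "t": time; "joint_pos": joint angles; "joint_vel": joint speeds; "tau": joint torques, N m; "position": TCP position; "tool_rot": TCP orientation; "force": force on the tool from outside, world axes, zero at the start; "torque": the same for the moment, N m; "grip_width": opening from 0.0 (shut) to 1.0 (fully open).
Only numpy, scipy, OpenCV 4.12 (cv2) and the standard library are available. Lean on these libraries where they do the work, as an engineer would, in place of code of your own. Each camera call takes 0.05 s, during which the arm holds its last target.

## Task

The four-well tube warmer has a toggle switch in front of each well. Switch on the two wells that hold a sample tube by flipping each of their switches fully over towards the wells. The switches of the two plugged wells must stay off, never flipped even for a moment, and the tubes must stay standing where they are.

Things in the scene. Friction and masses are not known exactly. Their poses are not given: they have to be found in the camera images.
- warmer: low white and bare-metal tube warmer, fixed, 173 x 170 x 50 mm (x from -85 to +88); origin: centre of its underside, on the worktop; z up, x from the switches to the wells (roughly away from the robot), y left along the row. Flat top at z = 50. Wells 18 mm wide at x = +45, y = +54, +18, -18, -54; two hold tubes, two have flat black stoppers 14 mm high. Each well's switch is at x = -45, same y.
- tube_1: capped sample tube with a purple cap, 16 mm across and 90 mm long, standing loose in one of the warmer's four wells (which one varies); origin at the centre of its foot, 10 mm above the worktop; it stands 50 mm out of the block. z along the tube.
- tube_2: second tube, the same: capped sample tube with a purple cap, 16 mm across and 90 mm long, standing loose in one of the warmer's four wells (which one varies); origin at the centre of its foot, 10 mm above the worktop; it stands 50 mm out of the block. z along the tube.
- switch_1 (a joint): first (leftmost, y = +54) switch: steel bat lever 11 mm thick, 36 mm from the next, hinged about y, 52 mm above the worktop, at warmer x = -45; tip 47 mm from the hinge, 6 mm high collar at the foot. 0 = off (leans 0.5 rad to -x, the robot), 0.5 = upright, 1.0 rad = fully on (leans to the wells, at its stop). Light friction (0.7 N at the tip), no snap: stays where left. Starts 0 to 0.1.
- switch_2 (a joint): second (y = +18) switch: steel bat lever 11 mm thick, 36 mm from the next, hinged about y, 52 mm above the worktop, at warmer x = -45; tip 47 mm from the hinge, 6 mm high collar at the foot. 0 = off (leans 0.5 rad to -x, the robot), 0.5 = upright, 1.0 rad = fully on (leans to the wells, at its stop). Light friction (0.7 N at the tip), no snap: stays where left. Starts 0 to 0.1.
- switch_3 (a joint): third (y = -18) switch: steel bat lever 11 mm thick, 36 mm from the next, hinged about y, 52 mm above the worktop, at warmer x = -45; tip 47 mm from the hinge, 6 mm high collar at the foot. 0 = off (leans 0.5 rad to -x, the robot), 0.5 = upright, 1.0 rad = fully on (leans to the wells, at its stop). Light friction (0.7 N at the tip), no snap: stays where left. Starts 0 to 0.1.
- switch_4 (a joint): fourth (rightmost, y = -54) switch: steel bat lever 11 mm thick, 36 mm from the next, hinged about y, 52 mm above the worktop, at warmer x = -45; tip 47 mm from the hinge, 6 mm high collar at the foot. 0 = off (leans 0.5 rad to -x, the robot), 0.5 = upright, 1.0 rad = fully on (leans to the wells, at its stop). Light friction (0.7 N at the tip), no snap: stays where left. Starts 0 to 0.1.
There are look-alikes about, which are no part of the job. Leave any orange or yellow look-alike of the tube_2 alone.

How it is judged:
At the end, for the whole second after the job is handed in: The switch of each well that holds a tube is on (beyond 0.8 of its 1.0 rad), the switches of the two plugged wells are off (below 0.25 rad), all at rest, and both tubes stand within 15 mm of where they were and within 14 degrees of upright ((value of joint switch_1 above 0.8 rad or y of tube_1 in the frame of warmer below 0.036 m or y of tube_1 in the frame of warmer above 0.072 m) and (value of joint switch_1 above 0.8 rad or y of tube_2 in the frame of warmer below 0.036 m or y of tube_2 in the frame of warmer above 0.072 m) and (value of joint switch_1 below 0.25 rad or y of tube_1 in the frame of warmer between 0.036 and 0.072 m or y of tube_2 in the frame of warmer between 0.036 and 0.072 m) and (value of joint switch_2 above 0.8 rad or y of tube_1 in the frame of warmer below 0 m or y of tube_1 in the frame of warmer above 0.036 m) and (value of joint switch_2 above 0.8 rad or y of tube_2 in the frame of warmer below 0 m or y of tube_2 in the frame of warmer above 0.036 m) and (value of joint switch_2 below 0.25 rad or y of tube_1 in the frame of warmer between 0 and 0.036 m or y of tube_2 in the frame of warmer between 0 and 0.036 m) and (value of joint switch_3 above 0.8 rad or y of tube_1 in the frame of warmer below -0.036 m or y of tube_1 in the frame of warmer above 0 m) and (value of joint switch_3 above 0.8 rad or y of tube_2 in the frame of warmer below -0.036 m or y of tube_2 in the frame of warmer above 0 m) and (value of joint switch_3 below 0.25 rad or y of tube_1 in the frame of warmer between -0.036 and 0 m or y of tube_2 in the frame of warmer between -0.036 and 0 m) and (value of joint switch_4 above 0.8 rad or y of tube_1 in the frame of warmer below -0.072 m or y of tube_1 in the frame of warmer above -0.036 m) and (value of joint switch_4 above 0.8 rad or y of tube_2 in the frame of warmer below -0.072 m or y of tube_2 in the frame of warmer above -0.036 m) and (value of joint switch_4 below 0.25 rad or y of tube_1 in the frame of warmer between -0.072 and -0.036 m or y of tube_2 in the frame of warmer between -0.072 and -0.036 m) and distance of each of tube_1, tube_2 from where it was at the start of the episode below 0.015 m and angle between each of tube_1, tube_2's own z axis and vertical below 0.25 rad and velocity of joint switch_1 between -0.1 and 0.1 rad/s and velocity of joint switch_2 between -0.1 and 0.1 rad/s and velocity of joint switch_3 between -0.1 and 0.1 rad/s and velocity of joint switch_4 between -0.1 and 0.1 rad/s); the robot touches nothing.
It fails at once if the switch of a plugged well is flipped past upright (0.5 rad) ((value of joint switch_1 above 0.5 rad and (y of tube_1 in the frame of warmer below 0.036 m or y of tube_1 in the frame of warmer above 0.072 m) and (y of tube_2 in the frame of warmer below 0.036 m or y of tube_2 in the frame of warmer above 0.072 m)) or (value of joint switch_2 above 0.5 rad and (y of tube_1 in the frame of warmer below 0 m or y of tube_1 in the frame of warmer above 0.036 m) and (y of tube_2 in the frame of warmer below 0 m or y of tube_2 in the frame of warmer above 0.036 m)) or (value of joint switch_3 above 0.5 rad and (y of tube_1 in the frame of warmer below -0.036 m or y of tube_1 in the frame of warmer above 0 m) and (y of tube_2 in the frame of warmer below -0.036 m or y of tube_2 in the frame of warmer above 0 m)) or (value of joint switch_4 above 0.5 rad and (y of tube_1 in the frame of warmer below -0.072 m or y of tube_1 in the frame of warmer above -0.036 m) and (y of tube_2 in the frame of warmer below -0.072 m or y of tube_2 in the frame of warmer above -0.036 m))).
It also fails if it takes over 32 s, if anything falls off the work surface, if the arm or the gripper's body presses on something with over 40 N, if the wrist force passes 120 N, or if a joint passes its speed limit or range.

## Working session

There is one attempt and no reset: what is moved stays moved. The work goes in short steps, Python scripts to look and compute and a tool call to move; the robot and the scene stay as the last step left them, time stands still between calls to the robot, and variables do not carry over. Pictures are saved under pics/ and viewed, and the job is handed in when it is done.

Besides the shell and the picture viewer there is one more tool, called after "Call:" as name(argument=value, ...) on one line, values as JSON. drive_tool: Moves the arm, as the interface text tells. Its arguments: {"type":"object","properties":{"series":{"type":"array"},"force":{"type":"number"}},"required":["series"]}

```bash
mkdir -p pics; python3 - <<'E'
from cell import monitor, viewer, arm
import cv2,numpy as np
s=monitor.read_state();print(s)
for n in("scene","top"):
    im=viewer.snapshot(n);cv2.imwrite(f"pics/{n}0.png",im)
    c=viewer.get_calibration(n);print(n,c)
print(viewer.get_calibration("wrist"))
E
```

```text
{'t': 0.0, 'joint_pos': array([ 1.14300238e+00,  3.14238111e-01, -4.80724224e-02,  1.21021876e+00,
        1.53348708e-05,  1.57081695e+00]), 'joint_vel': array([-0.00228   , -0.00100292, -0.00053331,  0.0009997 ,  0.00074047,
        0.00128356]), 'tau': array([ 7.05069378e-04, -5.39590538e+01,  3.39749086e+01,  1.92182092e-02,
       -4.22950541e-05, -2.27465620e-06]), 'position': array([0.24865278, 0.54535978, 0.20513029]), 'tool_rot': array([-0.88951083,  1.38324027,  0.8879918 ]), 'force': array([-0.65512919,  0.17091051, -0.58143053]), 'torque': array([ 0.00543802, -0.04498238, -0.03715934]), 'grip_width': 1.0004303760870434}
scene {'fx': 408.84877916811985, 'fy': 408.84877916811985, 'cx': 250.529359377083, 'cy': 188.94439376092805, 'pose': array([[-0.48378575, -0.41116619,  0.77258896, -0.07374678],
       [-0.87509197,  0.21428788, -0.43392944,  0.38406455],
       [ 0.01286067, -0.88601528, -0.46347765,  0.43264475],
       [ 0.        ,  0.        ,  0.        ,  1.        ]])}
top {'fx': 415.408209359889, 'fy': 415.408209359889, 'cx': 255.72780864265977, 'cy': 183.98923902397337, 'pose': array([[ 0.00477993, -0.99388342,  0.11033089,  0.48130571],
       [-0.99988516, -0.006337  , -0.01376642,  0.02061357],
       [ 0.01438138, -0.11025242, -0.99379957,  0.91121552],
       [ 0.        ,  0.        ,  0.        ,  1.        ]])}
{'fx': 320.6027797516889, 'fy': 320.6027797516889, 'cx': 255.12458067922614, 'cy': 188.26934101949374, 'hand_eye': array([[-7.60738602e-04, -2.75772109e-01,  9.61222745e-01,
        -1.68779330e-01],
       [-4.03857603e-04, -9.61222860e-01, -2.75772462e-01,
         6.99487297e-02],
       [ 9.99999629e-01, -5.97987871e-04,  6.19866671e-04,
        -1.00946354e-03],
       [ 0.00000000e+00,  0.00000000e+00,  0.00000000e+00,
         1.00000000e+00]])}
```

View pics/scene0.png

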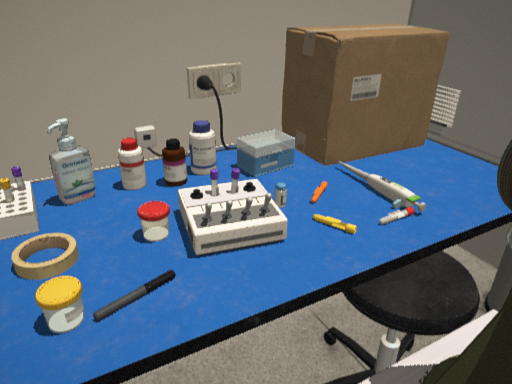

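View pics/top0.png

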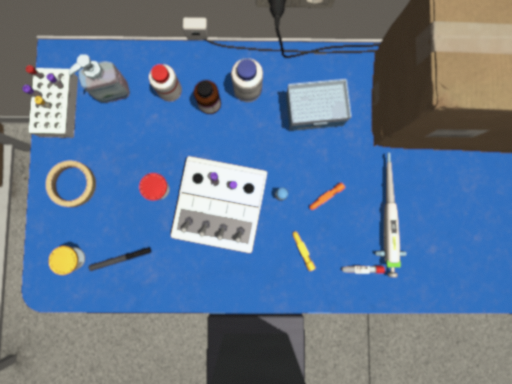

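Both views show purple caps in the middle two wells, second and third, so switches 2 and 3 are the targets. In the top view the caps are at about (214,179) and (232,185), and the black stoppers at (198,178) and (249,188). Next I measure the warmer pose.

```bash
cat > h.py <<'E'
import numpy as np,cv2
from cell import viewer
def ray(c,u,v,z):
    d=c["pose"][:3,:3]@np.array([(u-c["cx"])/c["fx"],(v-c["cy"])/c["fy"],1]);o=c["pose"][:3,3]
    return o+d*(z-o[2])/d[2]
def proj(c,p):
    q=np.linalg.inv(c["pose"])@np.append(p,1);return np.array([c["fx"]*q[0]/q[2]+c["cx"],c["fy"]*q[1]/q[2]+c["cy"]])
E
python3 - <<'E'
from h import *
im=cv2.imread("pics/top0.png");c=viewer.get_calibration("top")
hsv=cv2.cvtColor(im,cv2.COLOR_BGR2HSV)
x0,y0,x1,y1=160,145,280,265
r=hsv[y0:y1,x0:x1]
pur=((r[...,0]>125)&(r[...,0]<160)&(r[...,1]>80)).astype(np.uint8)
blk=((r[...,2]<50)).astype(np.uint8)
for nm,m,z in(("cap",pur,.1),("stop",blk,.064)):
    n,l,st,ce=cv2.connectedComponentsWithStats(m)
    for k in range(1,n):
        if st[k,4]>15:
            u,v=ce[k]+[x0,y0];print(nm,st[k,4],(u,v),ray(c,u,v,z).round(4))
blue=((r[...,0]>100)&(r[...,0]<125)&(r[...,1]>120)).astype(np.uint8)
n,l,st,ce=cv2.connectedComponentsWithStats(1-blue);k=1+np.argmax(st[1:,4])
m=(l==k).astype(np.uint8);ct=max(cv2.findContours(m,0,2)[0],key=cv2.contourArea)
print(cv2.minAreaRect(ct)); 
for p in cv2.boxPoints(cv2.minAreaRect(ct)):
    print(p+[x0,y0],ray(c,*(p+[x0,y0]),.05).round(4))
cv2.imwrite("pics/topz.png",cv2.resize(im[y0:y1,x0:x1],None,fx=5,fy=5,interpolation=cv2.INTER_CUBIC))
s=cv2.imread("pics/scene0.png");cv2.imwrite("pics/scenez.png",cv2.resize(s[155:260,165:300],None,fx=5,fy=5,interpolation=cv2.INTER_CUBIC))
E
```

```text
cap 47 (np.float64(213.53191489361703), np.float64(176.25531914893617)) [0.5861 0.0924 0.1   ]
cap 43 (np.float64(232.51162790697674), np.float64(184.34883720930233)) [0.5704 0.055  0.1   ]
stop 42 (np.float64(197.33333333333334), np.float64(178.0)) [0.587  0.1287 0.064 ]
stop 42 (np.float64(248.33333333333331), np.float64(188.0)) [0.567 0.024 0.064]
((58.58170700073242, 59.02684783935547), (84.61311340332031, 85.59449768066406), 11.070201873779297)
[168.84479523 237.90440369] [0.4646 0.1863 0.05  ]
[185.27993393 153.90259075] [0.6395 0.1568 0.05  ]
[268.31861877 170.14929199] [ 0.6063 -0.0176  0.05  ]
[251.88348389 254.15110779] [0.4323 0.0159 0.05  ]
```

View pics/topz.png

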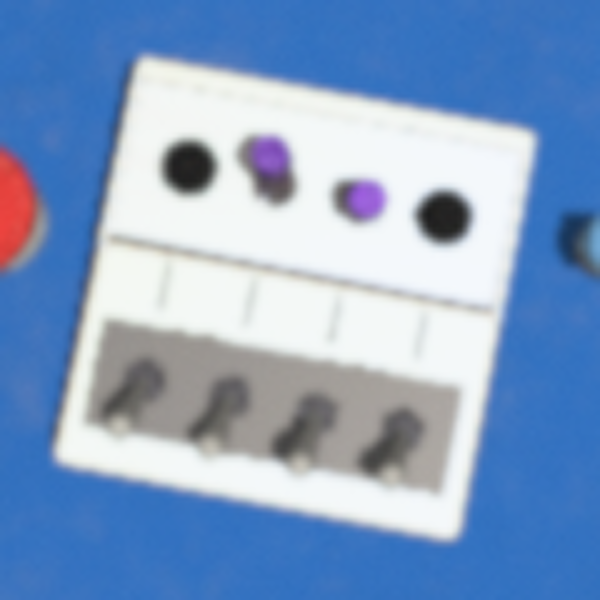

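View pics/scenez.png

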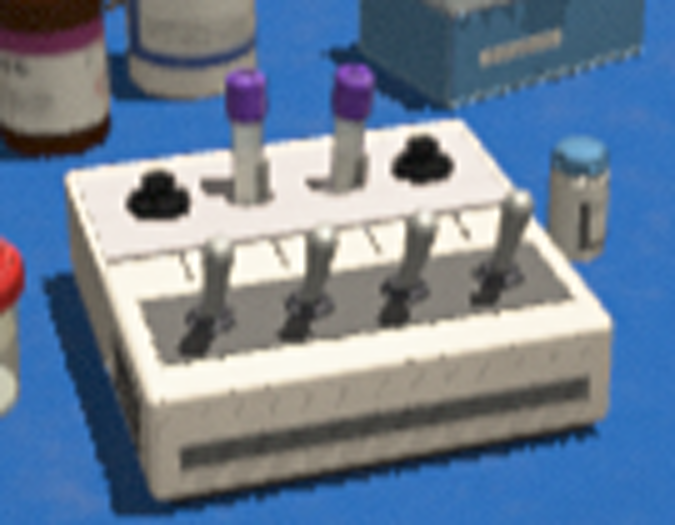

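```bash
python3 - <<'E'
from h import *
from scipy.spatial.transform import Rotation as R
c=viewer.get_calibration("top");yaw=-.186
X=np.array([np.cos(yaw),np.sin(yaw),0]);Y=np.array([-X[1],X[0],0])
O=np.array([.5772,.0764,0])-.045*X
np.save("pose.npy",np.array([O,X,Y]))
for u,v in [(118,425),(210,443),(299,462),(390,474)]:
    p=ray(c,160+u/5-.4,145+v/5-.4,.091); d=p-O; print(p.round(4),(d@X).round(4),(d@Y).round(4))
cs=viewer.get_calibration("scene")
for y in(.054,.018,-.018,-.054): print("scene pred tip",((proj(cs,O+X*-.067+Y*y+[0,0,.091])-[165,155])*5).round(0), "stop", ((proj(cs,O+X*.045+Y*y+[0,0,.064])-[165,155])*5).round(0))
from cell import monitor
s=monitor.read_state();print(R.from_rotvec(s["tool_rot"]).as_matrix().round(3))
# target orientation: tool x=-z, tool z = +-Y
for sg in(1,-1):
    M=np.column_stack([[0,0,-1],np.cross(sg*Y,[0,0,-1]),sg*Y]);M0=R.from_rotvec(s["tool_rot"]).as_matrix()
    print((R.from_matrix(M0.T@M)).as_rotvec().round(3))
t=O-.105*X
M0=R.from_rotvec(s["tool_rot"]).as_matrix()
print("O",O,"pre target",t, "delta in tool", M0.T@(np.append(t[:2],.2)-s["position"]))
E
```

```text
[0.4816 0.1508 0.091 ] -0.0627 0.0555
[0.4748 0.1147 0.091 ] -0.0627 0.0187
[0.4676 0.0798 0.091 ] -0.0634 -0.0169
[0.4631 0.0442 0.091 ] -0.0612 -0.0528
scene pred tip [230. 248.] stop [165. 171.]
scene pred tip [333. 232.] stop [256. 158.]
scene pred tip [434. 217.] stop [344. 146.]
scene pred tip [531. 203.] stop [430. 134.]
[[-0.001 -0.91   0.415]
 [-0.001  0.415  0.91 ]
 [-1.     0.    -0.001]]
[-0.242 -0.001 -0.   ]
[ 2.9e+00 -0.0e+00  2.0e-03]
O [0.53297617 0.08472182 0.        ] pre target [0.42978723 0.10413941 0.        ] delta in tool [ 0.00572679 -0.34785356 -0.32639176]
```

The scene-view cross-check agrees to 2–4 mm. I'll push both middle levers at once, one finger on each, with the jaws lined up along the switch row.

Call:
drive_tool(series=[{"ty": -4.35, "tz": -4.1, "jaw": 2.5}, {"ty": -4.35, "tz": -4.1, "jaw": 2.5}, {"ty": -4.35, "tz": -4.1, "jaw": 2.5}, {"ty": -4.35, "tz": -4.1, "jaw": 2.5}, {"ty": -4.35, "tz": -4.1, "jaw": 2.5}])

```text
schema error: expected keys tx, ty, tz, rx, ry, rz, jaw
```

Call:
drive_tool(series=[{"ty": -4.35, "tz": -4.1}, {"ty": -4.35, "tz": -4.1}, {"rx": -0.12}, {"rx": -0.12}, {"tx": 0}])

```text
schema error: expected keys tx, ty, tz, rx, ry, rz, jaw
```

```bash
cat > st.py <<'E'
from h import *
from cell import monitor
from scipy.spatial.transform import Rotation as R
O,X,Y=np.load("pose.npy")
def st():
    s=monitor.read_state();M=R.from_rotvec(s["tool_rot"]).as_matrix();d=s["position"]-O
    print("t",s["t"],"warmer xyz",(d@X).round(4),(d@Y).round(4),d[2].round(4),"F",s["force"].round(1),"w",s["grip_width"]*85.4)
    M1=np.column_stack([[0,0,-1],np.cross(Y,[0,0,-1]),Y])
    print("rot left",R.from_matrix(M.T@M1).as_rotvec().round(3))
    for nm,w in(("X",X),("Y",Y)): print(nm,"in tool",(M.T@w).round(3))
    return s,M
E
python3 -c "
from st import *
s,M=st();c=viewer.get_calibration('wrist')
im=viewer.snapshot('wrist');cv2.imwrite('pics/w1.png',im)
cv2.imwrite('pics/s1.png',viewer.snapshot('scene'))"
```

```text
t 0.1 warmer xyz -0.3646 0.4002 0.2053 F [-0.1 -0.2  0.7] w 85.68109056140695
rot left [-0.242 -0.001 -0.   ]
X in tool [-0.    -0.971  0.239]
Y in tool [-0.001  0.239  0.971]
```

View pics/w1.png

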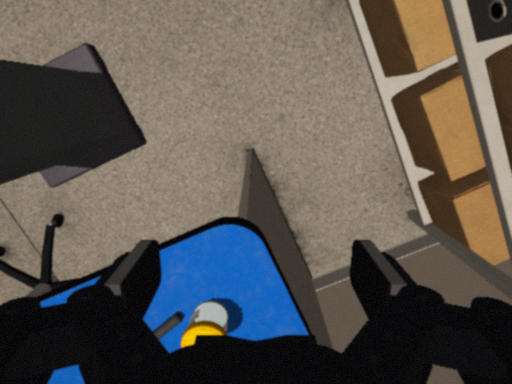

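The calls were refused because every key is required. The wrist view is still the start pose, with the fingers open at the bottom. I'll send the moves again with full rows.

Call:
drive_tool(series=[{"tx": 0, "ty": -4.35, "tz": -4.1, "rx": 0, "ry": 0, "rz": 0, "jaw": 2.5}, {"tx": 0, "ty": -4.35, "tz": -4.1, "rx": 0, "ry": 0, "rz": 0, "jaw": 2.5}, {"tx": 0, "ty": -4.35, "tz": -4.1, "rx": 0, "ry": 0, "rz": 0, "jaw": 2.5}, {"tx": 0, "ty": -4.35, "tz": -4.1, "rx": 0, "ry": 0, "rz": 0, "jaw": 2.5}, {"tx": 0, "ty": -4.35, "tz": -4.1, "rx": 0, "ry": 0, "rz": 0, "jaw": 2.5}])

```text
t: 0.82
position: [0.3636, 0.2649, 0.2039]
tool_rot: [-0.896, 1.379, 0.894]
force: [0.2, -0.5, 0.5]
grip_width: 0.293
```

Call:
drive_tool(series=[{"tx": 0, "ty": -4.35, "tz": -4.1, "rx": 0, "ry": 0, "rz": 0, "jaw": 2.5}, {"tx": 0, "ty": -4.35, "tz": -4.1, "rx": 0, "ry": 0, "rz": 0, "jaw": 2.5}, {"tx": 0, "ty": 0, "tz": 0, "rx": -0.12, "ry": 0, "rz": 0, "jaw": 2.5}, {"tx": 0, "ty": 0, "tz": 0, "rx": -0.12, "ry": 0, "rz": 0, "jaw": 2.5}, {"tx": 0, "ty": 0, "tz": 0, "rx": 0, "ry": 0, "rz": 0, "jaw": 2.5}])

```text
t: 1.45
position: [0.4119, 0.1455, 0.2043]
tool_rot: [-1.075, 1.29, 1.071]
force: [0.3, -0.2, 0.3]
grip_width: 0.29
```

```bash
python3 -c "
from st import *
s,M=st();c=viewer.get_calibration('wrist')
im=viewer.snapshot('wrist');cv2.imwrite('pics/w2.png',im)
cv2.imwrite('pics/s2.png',viewer.snapshot('scene'))"
```

```text
t 1.45 warmer xyz -0.1302 0.0374 0.2043 F [ 0.3 -0.2  0.3] w 24.795030944259107
rot left [ 0.002 -0.001  0.002]
X in tool [ 0.002 -1.    -0.002]
Y in tool [-0.001 -0.002  1.   ]
```

View pics/w2.png

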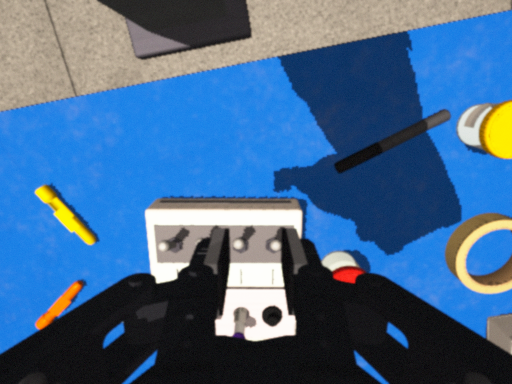

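In the wrist view the jaws are parallel to the row. Lever tips are at about (165,245), (240,244) and (272,244), and the fourth is hidden behind the left finger. They suggest a row offset of about +1.5 mm. I'll centre on that, then go down in front of the levers.

Call:
drive_tool(series=[{"tx": 0, "ty": -1.3, "tz": -3.6, "rx": 0, "ry": 0, "rz": 0, "jaw": 2.5}, {"tx": 0, "ty": -0.5, "tz": 0, "rx": 0, "ry": 0, "rz": 0, "jaw": 2.5}, {"tx": 5, "ty": 0, "tz": 0, "rx": 0, "ry": 0, "rz": 0, "jaw": 2.5}, {"tx": 3, "ty": 0, "tz": 0, "rx": 0, "ry": 0, "rz": 0, "jaw": 2.5}, {"tx": 0, "ty": 0, "tz": 0, "rx": 0, "ry": 0, "rz": 0, "jaw": 2.5}])

```text
t: 2.17
position: [0.4247, 0.1101, 0.1234]
tool_rot: [-1.072, 1.287, 1.068]
force: [-0.2, 0.1, 0.2]
grip_width: 0.295
```

```bash
python3 -c "
from st import *
s,M=st()
for n in('scene','wrist'):
  im=viewer.snapshot(n);cv2.imwrite('pics/%s3.png'%n,im)
  if n=='scene': cv2.imwrite('pics/scene3.png',cv2.resize(im[120:270,150:320],None,fx=4,fy=4,interpolation=cv2.INTER_CUBIC))"
```

```text
t 2.175 warmer xyz -0.1111 0.0049 0.1234 F [-0.2  0.1  0.2] w 25.17435676459583
rot left [-0.     0.002  0.004]
X in tool [ 0.004 -1.     0.   ]
Y in tool [0.002 0.    1.   ]
```

View pics/scene3.png

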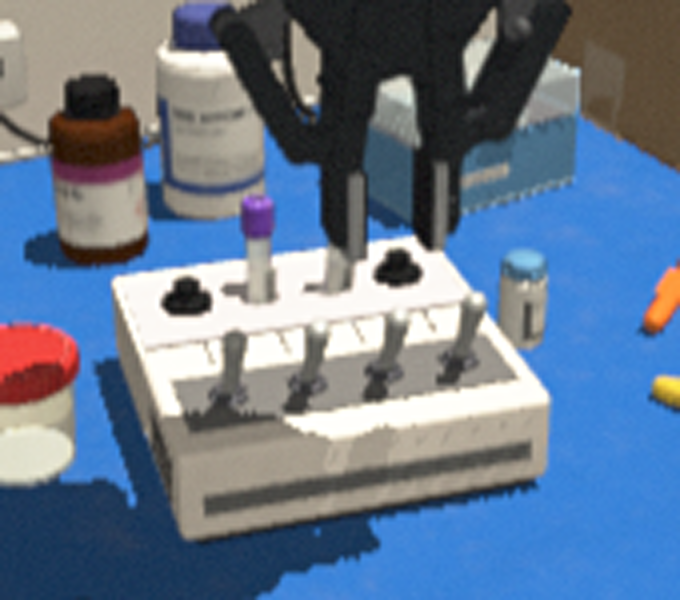

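View pics/wrist3.png

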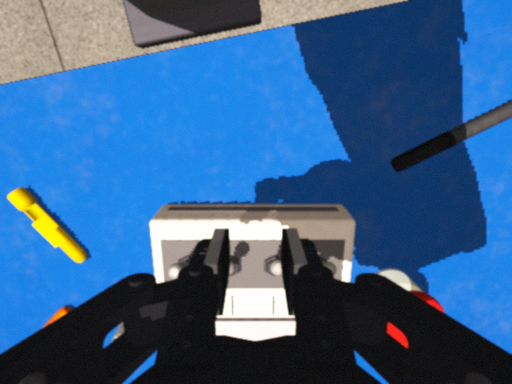

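```bash
python3 -c "
from st import *
im=cv2.imread('pics/wrist3.png');cv2.imwrite('pics/wrist3z.png',cv2.resize(im[195:345,140:365],None,fx=3.5,fy=3.5,interpolation=cv2.INTER_CUBIC))
s,M=st();c=viewer.get_calibration('wrist');H=c['hand_eye']
T=np.eye(4);T[:3,:3]=M;T[:3,3]=s['position'];c['pose']=T@H
for y in(.054,.018,-.018,-.054): print(y,proj(c,O+X*-.066+Y*y+[0,0,.093]).round(0),((proj(c,O+X*-.066+Y*y+[0,0,.093])-[140,195])*3.5).round(0))
for z in(-.017,.017):
  p=s['position']+M@np.array([0,0,z]);print('finger',((proj(c,p)-[140,195])*3.5).round(0))
"
```

```text
t 2.275 warmer xyz -0.1095 0.0055 0.1255 F [ 0.4 -0.6  0.8] w 24.834848725168694
rot left [0.    0.003 0.008]
X in tool [ 0.008 -1.    -0.   ]
Y in tool [ 0.003 -0.     1.   ]
0.054 [325. 264.] [648. 242.]
0.018 [274. 264.] [469. 242.]
-0.018 [223. 264.] [290. 243.]
-0.054 [171. 264.] [110. 243.]
finger [303. 106.]
finger [513. 105.]
```

View pics/wrist3z.png

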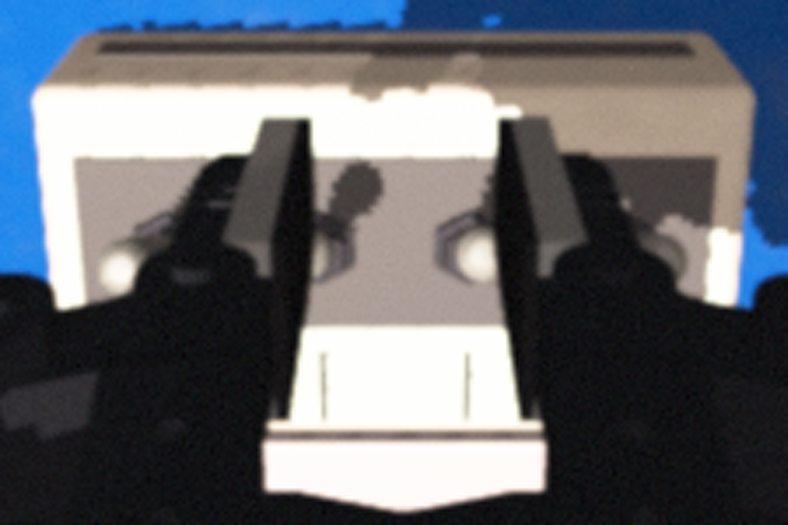

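Measured tips sit 1.8 mm to +y of the prediction. I'll re-centre, widen the jaws to 29 mm so the pads line up with the levers, and go down to z ≈ 0.074.

Call:
drive_tool(series=[{"tx": 0, "ty": 0, "tz": -0.4, "rx": 0, "ry": 0, "rz": 0, "jaw": 2.9}, {"tx": 3, "ty": 0, "tz": 0, "rx": 0, "ry": 0, "rz": 0, "jaw": 2.9}, {"tx": 2, "ty": 0, "tz": 0, "rx": 0, "ry": 0, "rz": 0, "jaw": 2.9}, {"tx": 0, "ty": 0, "tz": 0, "rx": 0, "ry": 0, "rz": 0, "jaw": 2.9}])

```text
t: 2.78
position: [0.4311, 0.1078, 0.0802]
tool_rot: [-1.075, 1.275, 1.062]
force: [0.2, -0.1, 0.2]
grip_width: 0.339
```

```bash
python3 -c "
from st import *
s,M=st()
for n in('scene','wrist'):
  im=viewer.snapshot(n)
  if n=='scene': im=im[120:270,150:320]
  else: im=im[195:345,140:365]
  cv2.imwrite('pics/%s4.png'%n,cv2.resize(im,None,fx=3.5,fy=3.5,interpolation=cv2.INTER_CUBIC))"
```

```text
t 2.775 warmer xyz -0.1044 0.0039 0.0802 F [ 0.2 -0.1  0.2] w 28.91166302661985
rot left [0.    0.007 0.017]
X in tool [ 0.017 -1.    -0.   ]
Y in tool [ 0.007 -0.     1.   ]
```

View pics/scene4.png

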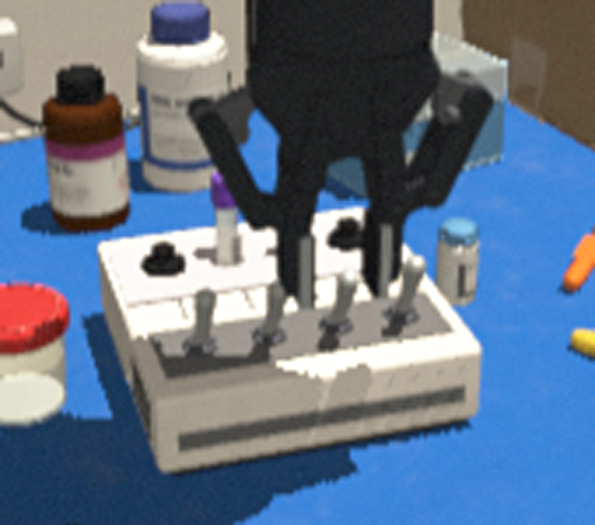

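View pics/wrist4.png

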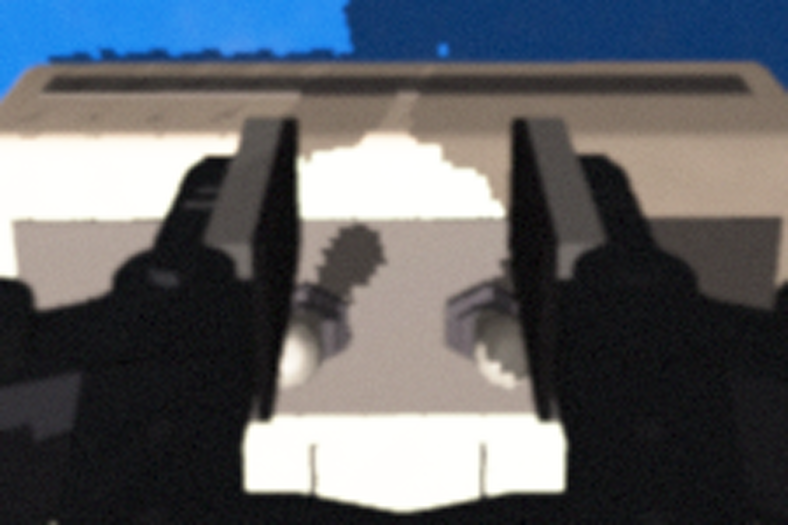

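```bash
python3 -c "
from st import *
s,M=st();c=viewer.get_calibration('scene')
for z in(-.018,.018):
  for a in (-.011,.011):
    p=s['position']+M@np.array([-.005,a,z]);print('finger',((proj(c,p)-[150,120])*3.5).round(0))
for y in(.054,.018,-.018,-.054): print('tip',((proj(c,O+X*-.066+Y*(y+.002)+[0,0,.093])-[150,120])*3.5).round(0))
"
```

```text
t 2.875 warmer xyz -0.1034 0.0044 0.0814 F [ 0.6  0.4 -0.3] w 28.726216618471963
rot left [0.    0.008 0.019]
X in tool [ 0.019 -1.    -0.   ]
Y in tool [ 0.008 -0.     1.   ]
finger [364. 309.]
finger [379. 332.]
finger [292. 320.]
finger [305. 344.]
tip [209. 292.]
tip [281. 281.]
tip [352. 271.]
tip [420. 261.]
```

```bash
python3 -c "
from st import *
s,M=st();c=viewer.get_calibration('scene');w=viewer.get_calibration('wrist');H=w['hand_eye']
w['pose']=H
for tx in(0,-.01,-.015,-.02,-.025):
  for z in(-.0145,.0145):
    a=[((proj(w,np.array([tx,y,z]))-[140,195])*3.5).round(0) for y in(.011,-.011)]
    b=[((proj(c,s['position']+M@np.array([tx,y,z]))-[150,120])*3.5).round(0) for y in(.011,-.011)]
    print(tx,z,'wrist',*a,'scene',*b)
"
```

```text
t 2.875 warmer xyz -0.1034 0.0044 0.0814 F [ 0.6  0.4 -0.3] w 28.726216618471963
rot left [0.    0.008 0.019]
X in tool [ 0.019 -1.    -0.   ]
Y in tool [ 0.008 -0.     1.   ]
0 -0.0145 wrist [317.  41.] [320. 168.] scene [372. 343.] [357. 319.]
0 0.0145 wrist [499.  41.] [496. 167.] scene [313. 352.] [299. 328.]
-0.01 -0.0145 wrist [312.  63.] [316. 196.] scene [373. 324.] [358. 301.]
-0.01 0.0145 wrist [505.  63.] [501. 196.] scene [313. 333.] [299. 309.]
-0.015 -0.0145 wrist [310.  75.] [313. 211.] scene [373. 315.] [358. 292.]
-0.015 0.0145 wrist [508.  75.] [504. 211.] scene [313. 324.] [299. 300.]
-0.02 -0.0145 wrist [307.  88.] [311. 227.] scene [373. 306.] [358. 283.]
-0.02 0.0145 wrist [511.  88.] [507. 227.] scene [313. 315.] [299. 291.]
-0.025 -0.0145 wrist [304. 101.] [308. 244.] scene [374. 297.] [359. 274.]
-0.025 0.0145 wrist [515. 101.] [510. 244.] scene [313. 305.] [300. 282.]
```

Both cameras show the real fingertips about 25 mm behind the nominal TCP. In the wrist crop the pad end is at row 118, and in the scene crop at (313,305). I need to go lower. A TCP at z = 0.055 is still safe over the 50 mm deck.

Call:
drive_tool(series=[{"tx": 0, "ty": 0, "tz": -0.2, "rx": 0, "ry": 0.008, "rz": 0.019, "jaw": 2.9}, {"tx": 1.5, "ty": 0.2, "tz": 0, "rx": 0, "ry": 0, "rz": 0, "jaw": 2.9}, {"tx": 1.0, "ty": 0, "tz": 0, "rx": 0, "ry": 0, "rz": 0, "jaw": 2.9}, {"tx": 0, "ty": 0, "tz": 0, "rx": 0, "ry": 0, "rz": 0, "jaw": 2.9}])

```text
t: 3.38
position: [0.4314, 0.1068, 0.0567]
tool_rot: [-1.071, 1.29, 1.07]
force: [-0.1, -0.4, -0.5]
grip_width: 0.338
```

```bash
cat > look.py <<'E'
import sys
from st import *
s,M=st();k=sys.argv[1]
for n in sys.argv[2:]:
  im=viewer.snapshot(n)
  if n=='scene': im=im[120:270,150:320]
  elif n=='wrist': im=im[195:345,140:365]
  else: im=im[140:270,155:285]
  cv2.imwrite('pics/%s%s.png'%(n,k),cv2.resize(im,None,fx=3.5,fy=3.5,interpolation=cv2.INTER_CUBIC))
E
python3 look.py 5 scene wrist
```

```text
t 3.375 warmer xyz -0.1039 0.0029 0.0567 F [-0.1 -0.4 -0.5] w 28.849133862453165
rot left [0.    0.001 0.001]
X in tool [ 0.001 -1.    -0.   ]
Y in tool [ 0.001 -0.     1.   ]
```

View pics/scene5.png

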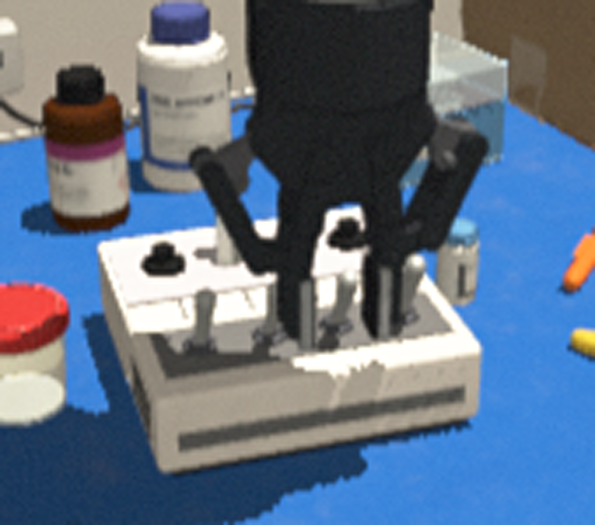

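View pics/wrist5.png

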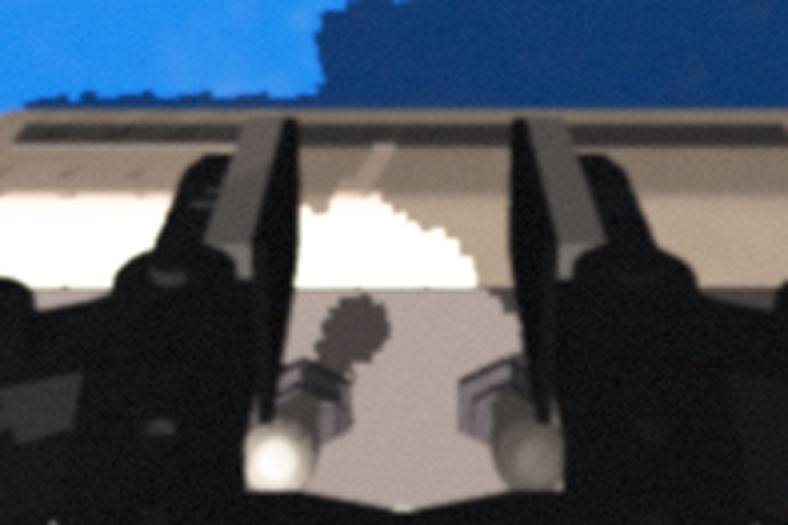

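Fingertips are now below the lever tips, and levers 2 and 3 line up with the pads (tips at columns 275 and 530, pad inner edges at 298 and 512). Now I push.

Call:
drive_tool(series=[{"tx": 0, "ty": -1.2, "tz": 0, "rx": 0, "ry": 0, "rz": 0, "jaw": 2.9}, {"tx": 0, "ty": -1.2, "tz": 0, "rx": 0, "ry": 0, "rz": 0, "jaw": 2.9}, {"tx": 0, "ty": -1.0, "tz": 0, "rx": 0, "ry": 0, "rz": 0, "jaw": 2.9}, {"tx": 0, "ty": 0, "tz": 0, "rx": 0, "ry": 0, "rz": 0, "jaw": 2.9}])

```text
t: 3.98
position: [0.468, 0.1003, 0.058]
tool_rot: [-1.071, 1.288, 1.07]
force: [0.4, -0.8, 0.5]
grip_width: 0.334
```

```bash
python3 look.py 6 scene wrist
```

```text
t 3.975 warmer xyz -0.0667 0.0033 0.058 F [ 0.4 -0.8  0.5] w 28.537764766356347
rot left [0.    0.002 0.002]
X in tool [ 0.002 -1.    -0.   ]
Y in tool [ 0.002 -0.     1.   ]
```

View pics/scene6.png

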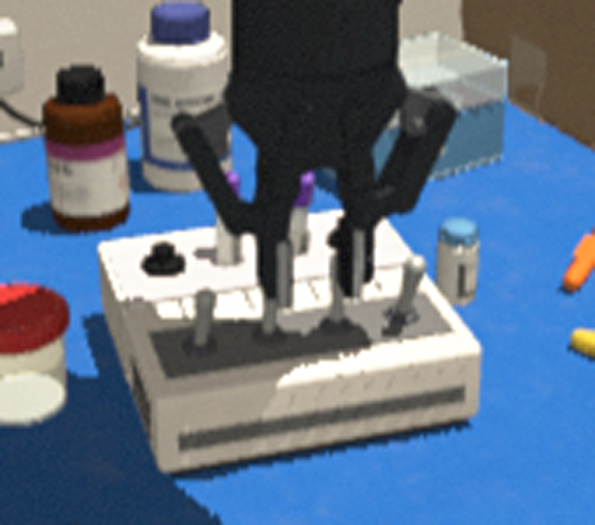

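View pics/wrist6.png

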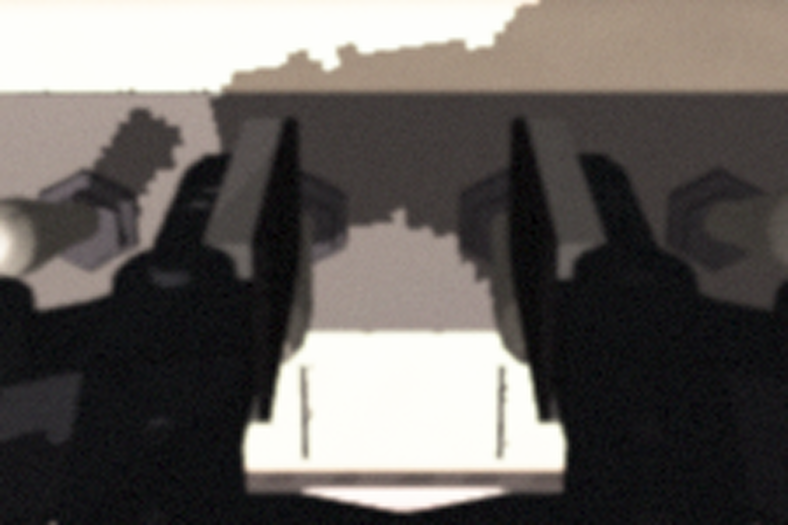

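Levers 2 and 3 are tipping ahead of the pads, and levers 1 and 4 stand clear of the fingers. I continue.

Call:
drive_tool(series=[{"tx": 0, "ty": -0.8, "tz": -0.1, "rx": 0, "ry": 0, "rz": 0, "jaw": 2.9}, {"tx": 0, "ty": -0.6, "tz": 0, "rx": 0, "ry": 0, "rz": 0, "jaw": 2.9}, {"tx": 0, "ty": 0, "tz": 0, "rx": 0, "ry": 0, "rz": 0, "jaw": 2.9}])

```text
t: 4.45
position: [0.4809, 0.0968, 0.058]
tool_rot: [-1.071, 1.289, 1.072]
force: [-0.8, -0.5, 0.0]
grip_width: 0.342
```

```bash
python3 look.py 7 scene wrist
```

```text
t 4.45 warmer xyz -0.0534 0.0022 0.058 F [-0.8 -0.5  0. ] w 29.21015984891584
rot left [0.001 0.002 0.001]
X in tool [ 0.001 -1.    -0.001]
Y in tool [ 0.002 -0.001  1.   ]
```

View pics/scene7.png

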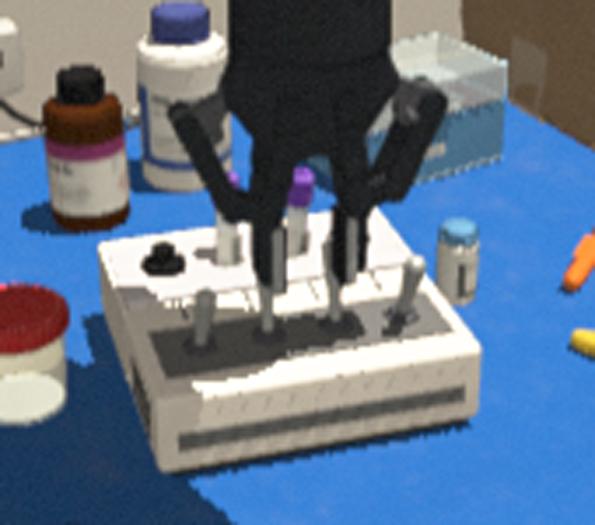

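View pics/wrist7.png

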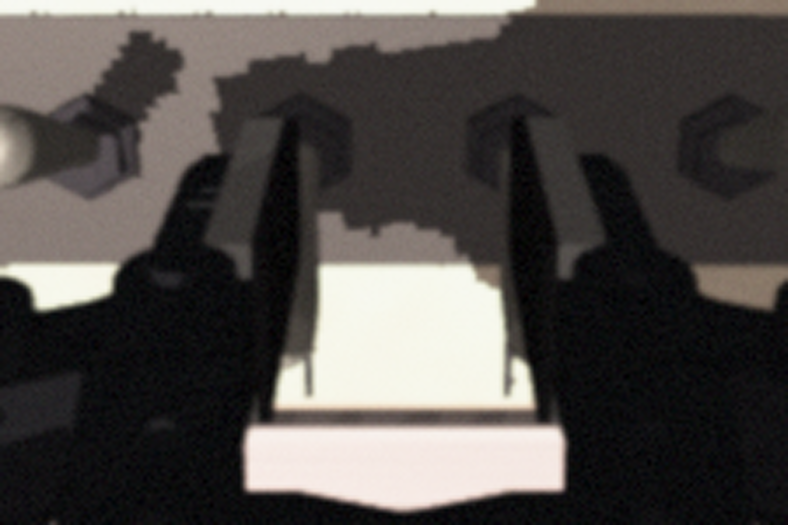

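Call:
drive_tool(series=[{"tx": 0, "ty": -0.5, "tz": 0, "rx": 0, "ry": 0, "rz": 0, "jaw": 2.9}, {"tx": 0, "ty": -0.3, "tz": 0, "rx": 0, "ry": 0, "rz": 0, "jaw": 2.9}])

```text
t: 4.8
position: [0.4875, 0.0954, 0.0574]
tool_rot: [-1.07, 1.29, 1.074]
force: [-1.6, 0.4, -0.9]
grip_width: 0.337
```

Call:
drive_tool(series=[{"tx": 0, "ty": -0.3, "tz": 0, "rx": 0, "ry": 0, "rz": 0, "jaw": 2.9}])

```text
t: 4.92
position: [0.4902, 0.0948, 0.0572]
tool_rot: [-1.07, 1.291, 1.074]
force: [-2.8, 0.3, -0.2]
grip_width: 0.341
```

```bash
python3 look.py 8 scene wrist
```

```text
t 4.925 warmer xyz -0.0439 0.002 0.0572 F [-2.8  0.3 -0.2] w 29.159930628296365
rot left [ 0.001  0.002 -0.002]
X in tool [-0.002 -1.    -0.001]
Y in tool [ 0.002 -0.001  1.   ]
```

View pics/scene8.png

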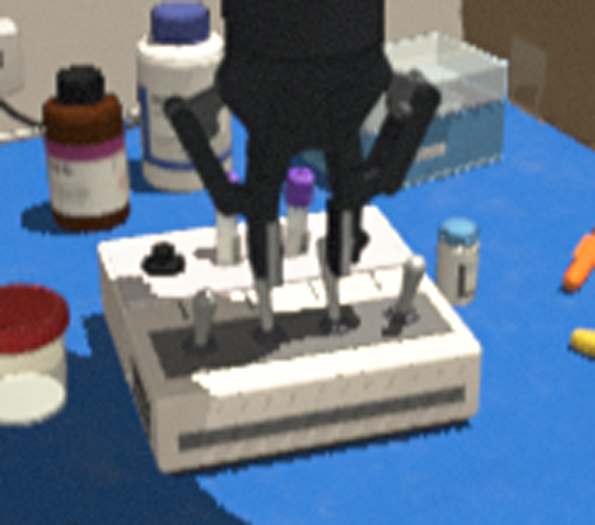

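View pics/wrist8.png

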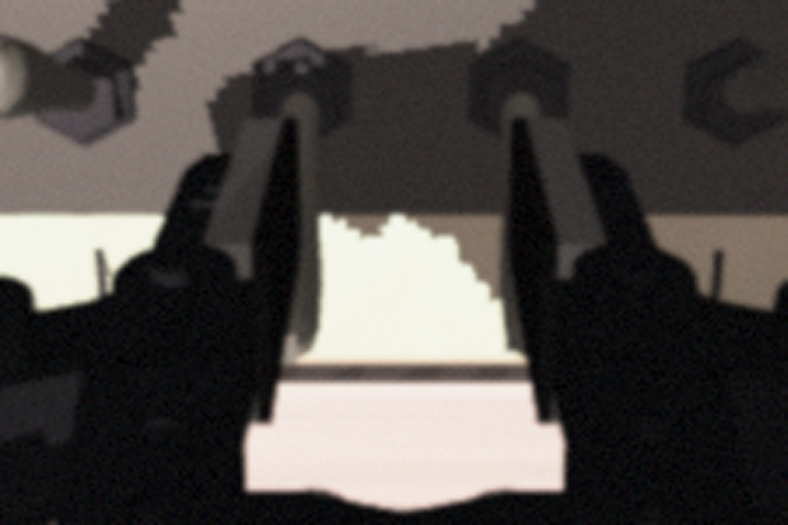

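Call:
drive_tool(series=[{"tx": 0, "ty": -0.3, "tz": 0, "rx": 0, "ry": 0, "rz": 0, "jaw": 2.9}])

```text
t: 5.15
position: [0.4928, 0.0943, 0.0571]
tool_rot: [-1.069, 1.291, 1.075]
force: [-9.5, 2.4, 1.9]
grip_width: 0.34
```

Call:
drive_tool(series=[{"tx": 0, "ty": -0.3, "tz": 0, "rx": 0, "ry": 0, "rz": 0, "jaw": 2.9}])

```text
t: 5.28
position: [0.4928, 0.0943, 0.0568]
tool_rot: [-1.066, 1.294, 1.08]
force: [-13.8, 3.5, 10.8]
grip_width: 0.343
```

Call:
drive_tool(series=[{"tx": 0, "ty": -0.3, "tz": 0, "rx": 0, "ry": 0, "rz": 0, "jaw": 2.9}])

```text
t: 5.4
position: [0.4927, 0.0943, 0.0568]
tool_rot: [-1.063, 1.297, 1.084]
force: [-12.5, 3.1, 13.0]
grip_width: 0.336
```

```bash
python3 look.py 9 scene wrist
```

```text
t 5.4 warmer xyz -0.0414 0.002 0.0568 F [-12.5   3.1  13. ] w 28.708946970314226
rot left [ 0.002  0.003 -0.014]
X in tool [-0.014 -1.    -0.002]
Y in tool [ 0.003 -0.002  1.   ]
```

View pics/scene9.png

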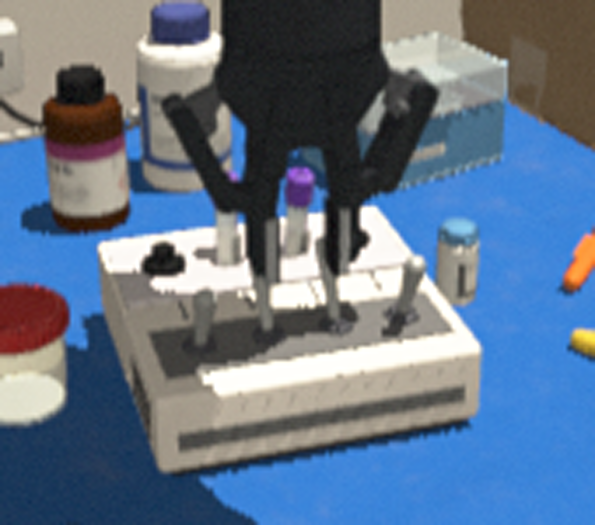

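View pics/wrist9.png

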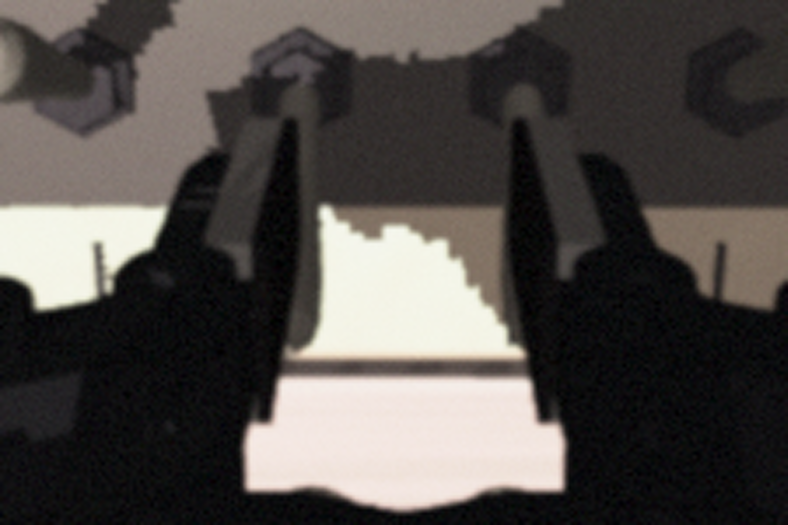

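The arm stalled with about 13 N on the levers, so they are at their stops. I back straight off and then lift.

Call:
drive_tool(series=[{"tx": 0, "ty": 1, "tz": 0, "rx": 0, "ry": 0, "rz": 0, "jaw": 2.9}, {"tx": 0, "ty": 3, "tz": 0, "rx": 0, "ry": 0, "rz": 0, "jaw": 2.9}, {"tx": 0, "ty": 3.5, "tz": 0, "rx": 0, "ry": 0, "rz": 0, "jaw": 2.9}, {"tx": -3, "ty": 1, "tz": 0, "rx": 0, "ry": 0, "rz": 0, "jaw": 2.9}, {"tx": -4, "ty": 0, "tz": 0, "rx": 0, "ry": 0, "rz": 0, "jaw": 2.9}])

```text
t: 6.12
position: [0.4079, 0.1091, 0.1279]
tool_rot: [-1.065, 1.297, 1.082]
force: [1.0, 0.4, 0.6]
grip_width: 0.342
```

Call:
drive_tool(series=[{"tx": -4, "ty": 0, "tz": 0, "rx": 0, "ry": 0, "rz": 0, "jaw": 2.9}, {"tx": -4, "ty": 0, "tz": 4, "rx": 0, "ry": 0, "rz": 0, "jaw": 2.9}, {"tx": 0, "ty": 0, "tz": 6, "rx": 0, "ry": 0, "rz": 0, "jaw": 2.9}, {"tx": 0, "ty": 0, "tz": 6, "rx": 0, "ry": 0, "rz": 0, "jaw": 2.9}, {"tx": 0, "ty": 0, "tz": 0, "rx": 0, "ry": 0, "rz": 0, "jaw": 2.9}])

```text
t: 6.75
position: [0.4449, 0.2718, 0.2174]
tool_rot: [-1.066, 1.281, 1.07]
force: [0.2, -0.8, -1.3]
grip_width: 0.341
```

```bash
python3 look.py 10 scene top; python3 -c "
from st import *
c=viewer.get_calibration('top');cs=viewer.get_calibration('scene')
for a in(.05,.8,1.0):
  for y in(.054,.018,-.018,-.054):
    p=O+X*(-.045+.045*np.sin(a-.5))+Y*(y+.002)+[0,0,.052+.045*np.cos(a-.5)]
    print(a,y,((proj(c,p)-[155,140])*3.5).round(0),((proj(cs,p)-[150,120])*3.5).round(0))"
```

```text
t 6.75 warmer xyz -0.1211 0.1676 0.2174 F [ 0.2 -0.8 -1.3] w 29.091207118746087
rot left [-0.002  0.009  0.005]
X in tool [ 0.005 -1.     0.002]
Y in tool [0.009 0.002 1.   ]
0.05 0.054 [ 97. 317.] [208. 291.]
0.05 0.018 [160. 329.] [281. 281.]
0.05 -0.018 [223. 341.] [351. 270.]
0.05 -0.054 [287. 354.] [419. 260.]
0.8 0.054 [108. 259.] [193. 256.]
0.8 0.018 [171. 271.] [263. 246.]
0.8 -0.018 [235. 283.] [331. 236.]
0.8 -0.054 [298. 295.] [397. 227.]
1.0 0.054 [112. 244.] [190. 254.]
1.0 0.018 [175. 257.] [259. 245.]
1.0 -0.018 [238. 269.] [326. 235.]
1.0 -0.054 [301. 281.] [391. 226.]
```

View pics/scene10.png

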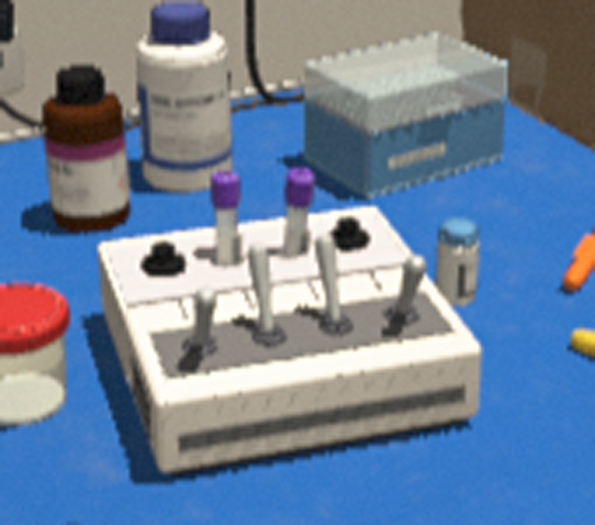

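View pics/top10.png

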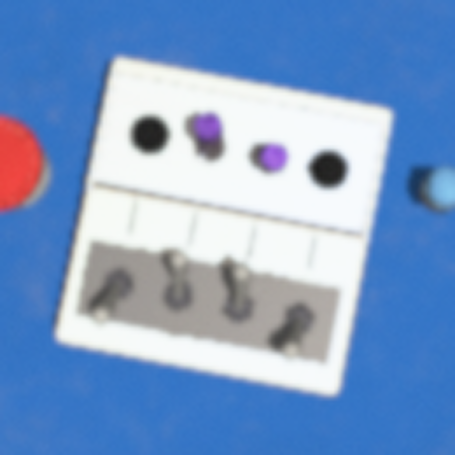

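In the top view the tips of levers 2 and 3 are at (177,257) and (235,266), against predictions of (175,257) and (238,269) for 1.0 rad. Levers 1 and 4 are at (101,314) and (290,350), still off, and both tubes are standing.

```bash
python3 -c "
from cell import arm
print(arm.close_job())"
```

```text
the job is handed in; nothing more can be done
None
```

I flipped switches 2 and 3 fully on, since the tubes stand in the two middle wells, and handed the job in at about t = 6.9 s. I pushed both levers together, one finger on each, until they reached their stops. The contact force was about 13 N sideways along the push and 13 N vertical.

**Last checks:**
- **Switches 2 and 3:** their tips sit within 1–5 mm of the positions predicted for 1.0 rad, and clearly past 0.8 rad.
- **Switches 1 and 4:** they are still at their starting off angle.
- **Tubes:** both purple-capped tubes stand where they were, with no visible shift in either view.
- **Robot:** the arm is raised, well clear of the warmer.

**What disagreed or went wrong:**
- **Fingertips:** the images put them about 25 mm behind the nominal tool point, more than the stated 13 mm. I went lower to allow for this.
- **Row position:** the switch row measured about 2 mm further left (+y) than my first estimate, and I corrected for it.
- **Refused calls:** the first two move calls were refused for missing keys, and nothing moved.

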